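# Take the sprung filler cap off an oven-drive gear unit

## Robot

A 7-joint arm with a two-finger parallel gripper is mounted at the origin on the work surface. World frame = base frame: x ahead of the robot, y to its left, z up, the work surface at z = 0. Lengths are in mm, angles in rad, forces in N, time in s.
With the tool pointing down it reaches from about 400 to 875 mm from the base axis. Payload 6.5 kg.
Tool frame: the origin (TCP) lies on the centre line of the jaws, within the pads' length; the fingertips stand 17 mm ahead of it and the grasp point (between the pads) lies 2 mm behind it; z points along the fingers, y is the line along which they close (so a half turn about z gives the same grasp; the last joint's range is limited). The gripper opens to 88 mm and grips with 3 to 60 N. Pads are 18 mm wide; open, the fingers measure 123 mm over their backs; the gripper's body (75 mm by 187 mm) begins 45 mm behind the grasp point.
Start: joints at [1.253, 0.536, -0.004, 1.538, 0.003, 1.067, -0.071], TCP at [161.943, -629.496, 255.716] pointing down, gripper open.
Joint ranges: [-2.7, 2.7], [-0.37, 2.16], [-1.27, 1.26], [0.24, 2.4], [-1.31, 4.45], [0.19, 1.91], [-2.76, 2.76]. Speed limits (rad/s): [2.39, 2.39, 3.14, 3.14, 3.14, 3.14, 3.14].

## Interface

Orientations are given as a rotation vector (axis times angle).
In Python, from plant import read_state, grab_frame, job_done gives the robot as it stands.
- The arm moves only by the tool apply_moves, never from a script. Its argument "deltas" is a list that holds one entry, the list of rows, each a list of 7 numbers: the opening, from 0 (shut) to 1 (fully open), then the shift along the tool's x, y, z in units of 30 mm (1.0 is 30 mm), then the turn, a rotation vector about the tool's x, y, z in units of 6 degrees (1.0 is 6 degrees). A call has 1 to 12 rows; each row shifts and turns the commanded pose from where the row before left it, along the tool's axes as they then stand; what a row does not reach is not made up. A row lasts 1/8 s, in which the tool goes at most 62.5 mm and 10.7 degrees, less where a joint would pass 70% of its speed; a pose out of reach is approached as far as the arm can. A call is refused whole if a number of a shift passes 1 or a number of a turn 1, either way. A call with a gripper value outside its range is refused whole. The fingers move at their own pace and stop on an object; "grip_force" is the grip in N (left out, the last holds). Time passes only in rows, so rows that do not move let the fingers close. It gives the time, the measured TCP pose, the force, the opening and the grip force at its end, in the units of the state.
- read_state(): the state, without advancing time (a new reading comes with each control period).
- grab_frame(name): name is "scene" or "top"; returns a dict with "image" (400x640x3 uint8, red, green, blue), "mtx" (3x3 intrinsics, pixels), "distortion" ([k1, k2, p1, p2, k3] as OpenCV has them; the pictures are not rectified), "origin" and "orientation" of the camera in the world. Camera axes: x right, y up, looking along -z (the intrinsics and any distortion apply to the point x, -y, -z); pixel columns grow to the right and rows downward; lengths in mm; the calibration is good to about 2 mm. A picture is of the moment at which its call begins. There is no depth.
- job_done(): hands the job in; it is judged then, once.
The state is a dict: "time": time; "joint_positions": joint angles; "dq": joint speeds; "joint_efforts": joint torques, N m; "eef_pos": TCP position; "ee_rot": TCP orientation; "force": force on the tool from outside, world axes, zero at the start; "ft_torque": the same for the moment, N m; "grip_width": finger opening in mm; "finger_force": force on a finger pad.
Only numpy, scipy, OpenCV 4.12 (cv2) and the standard library are available. Lean on these libraries where they do the work, as an engineer would, in place of code of your own. Each camera call takes 0.05 s, during which the arm holds its last target. There are 200 camera calls.

## Task

Unscrew the red filler cap of the gear unit by turning it anticlockwise, letting it rise with its thread and never forcing it up or down, and keep hold of it as it frees, because a spring underneath throws it off. Then set it down gently, standing upright with its open end down, in the empty bay of the blue parts tray, and let go, leaving everything else where it is.

Things in the scene. Friction and masses are not known exactly. Their poses are not given: they have to be found in the camera images.
- cap: red filler cap; origin at the centre of its open lower rim, z up along its axis. 52 mm tall: the top 22 mm is a solid ribbed head 48 mm across (grip here), below it a hollow skirt 45 mm across, 30 mm deep inside. Coarse right-handed thread: unscrews anticlockwise seen from above, rising some way each turn; free after about one and a quarter turns; stays put if let go part-way
- neck (a point): centre of the foot of the steel filler neck, on the gear unit's flat top 100 mm above the table; z is the vertical axis of neck and cap. Neck 28 mm tall, thread outside; the cap starts with its rim 1 mm above this point. A brass spring pin in the neck pushes the cap up, 8 N when screwed down, 5 N as it frees; lift the freed cap 40 mm more to clear neck and pin
- gear: grey gear unit, fixed to the table, origin under its housing, straight below the neck. Housing 150 x 130 mm, 100 mm high; a blue motor 100 mm thick lies along its +x side from 65 to 275 mm, with a black terminal box reaching 125 mm high at x = 160
- tray: blue parts tray, fixed to the table, origin under its centre, 220 mm (its x) by 130 mm (its y), walls 4 mm thick and 18 mm high; a divider across the middle makes two bays. The bay on its -x side is empty, the one on +x holds a bearing and a seal
- bay (a point): centre of the floor of the tray's empty bay, 5 mm above the table; the bay is 104 mm (x) by 122 mm (y) inside; x and y as the tray's
- bearing: steel bearing ring, 52 mm across, 14 mm high, lying in the full bay; leave alone
- seal: black rubber ring, 42 mm across, 8 mm high, lying in the full bay; leave alone
- oil: grey oil bottle with yellow cap, 70 mm across, 160 mm tall, standing; leave alone
- wrench: steel wrench lying on the table; leave alone
- driver: screwdriver lying on the table; leave alone
- cup: aluminium cup, 84 mm across, 85 mm tall; leave alone
- weight: brass cylinder, 60 mm across, 45 mm tall; leave alone
There are look-alikes about, which are no part of the job. There is more than one size of the cap; the one meant has the size given above.

How it is judged:
By the outcome, as a careful person would: the job done as asked, in the order asked, and still so for the second after the job is handed in, with the robot touching nothing.
It also fails if it takes over 72 s, if anything falls off the work surface, if the arm or the gripper's body presses on something with over 40 N, if the wrist force passes 120 N, or if a joint passes its speed limit or range.

## Working session

There is one attempt and no reset: what is moved stays moved. The work goes in short steps, Python scripts to look and compute and a tool call to move; the robot and the scene stay as the last step left them, time stands still between calls to the robot, and variables do not carry over. Pictures are saved under pics/ and viewed, at most 10 in all, crops included, and the job is handed in when it is done.

Besides the shell and the picture viewer there is one more tool, called after "Emit:" as name(argument=value, ...) on one line, values as JSON. apply_moves: Moves the arm, as the interface text tells. Its arguments: {"type":"object","properties":{"deltas":{"type":"array","items":{"type":"array","items":{"type":"array","items":{"type":"number"}}}},"grip_force":{"type":"number"}},"required":["deltas"]}

```bash
ls; mkdir -p pics; cat > h.py <<'E'
import numpy as np, cv2, json
from scipy.spatial.transform import Rotation as R
from plant import read_state, grab_frame
def Rm(o):
    o=np.array(o,float)
    if o.shape==(3,3): return o
    return R.from_rotvec(o).as_matrix() if o.size==3 else R.from_quat(o).as_matrix()
def ray(f,uv):
    uv=np.array(uv,float).reshape(-1,1,2)
    n=cv2.undistortPoints(uv,np.array(f["mtx"]),np.array(f["distortion"])).reshape(-1,2)
    d=np.c_[n[:,0],-n[:,1],-np.ones(len(n))]@Rm(f["orientation"]).T
    return np.array(f["origin"]),d
def onz(f,uv,z):
    o,d=ray(f,uv); return o+d*((z-o[2])/d[:,2])[:,None]
def proj(f,P):
    P=np.atleast_2d(P); c=(P-np.array(f["origin"]))@Rm(f["orientation"]); c=c*[1,-1,-1]
    return cv2.projectPoints(c.reshape(-1,1,3),np.zeros(3),np.zeros(3),np.array(f["mtx"]),np.array(f["distortion"]))[0].reshape(-1,2)
def blobs(img,lo,hi,amin=40):
    h=cv2.cvtColor(img,cv2.COLOR_RGB2HSV); m=cv2.inRange(h,np.array(lo),np.array(hi))
    n,l,s,c=cv2.connectedComponentsWithStats(m)
    return [(s[i].tolist(),c[i].round(1).tolist(),l==i) for i in range(1,n) if s[i,4]>=amin]
E
python3 - <<'E'
from h import *
for n in("scene","top"):
    f=grab_frame(n); cv2.imwrite(f"pics/{n}0.png",f["image"][:,:,::-1])
    print(n,f["origin"],f["orientation"],f["mtx"],f["distortion"])
    h=f["image"]
    for lo,hi in(((0,120,60),(8,255,255)),((172,120,60),(180,255,255))):
        for s,c,m in blobs(h,lo,hi): print(s,c)
print(read_state())
E
```

```text
pics
scene [1314.79838893   68.80122682 1112.57758093] [0.51968739 0.58416955 1.56981568] [[391.19623627   0.         319.47150788]
 [  0.         391.19623627 194.90721917]
 [  0.           0.           1.        ]] [-0.07435792  0.          0.          0.          0.        ]
[0, 4, 79, 58, 1930] [40.9, 24.5]
[71, 11, 13, 15, 105] [77.2, 17.0]
[81, 32, 9, 9, 44] [84.9, 35.1]
[89, 52, 19, 12, 127] [97.2, 56.3]
[507, 54, 10, 9, 48] [512.0, 56.6]
[509, 55, 36, 43, 840] [526.4, 75.8]
[69, 57, 48, 68, 671] [91.6, 86.6]
[548, 57, 22, 28, 284] [558.0, 70.2]
[497, 68, 14, 15, 113] [503.8, 73.1]
[99, 70, 15, 12, 99] [104.9, 74.5]
[107, 87, 13, 11, 82] [112.3, 91.4]
[491, 88, 13, 8, 71] [497.2, 91.3]
[536, 96, 11, 19, 116] [540.7, 105.7]
[115, 104, 11, 9, 61] [119.5, 107.1]
[626, 134, 13, 6, 48] [632.2, 136.3]
[571, 181, 69, 150, 4339] [613.2, 233.2]
[361, 192, 16, 20, 194] [368.1, 201.4]
[181, 195, 18, 24, 163] [189.2, 206.4]
[312, 200, 21, 28, 300] [322.2, 212.0]
[406, 209, 23, 28, 395] [416.7, 222.4]
[0, 322, 560, 78, 23549] [237.2, 373.4]
[548, 369, 69, 31, 1196] [590.3, 388.1]
[313, 213
[... 508 characters left out ...]
1, 'joint_positions': array([ 1.25279949,  0.53704304, -0.00444571,  1.53874247,  0.0026146 ,
        1.06728732, -0.07123817]), 'dq': array([ 0.00153872, -0.00290507, -0.0007987 , -0.00239055, -0.00105901,
        0.00026588, -0.00075547]), 'joint_efforts': array([ 3.15375131e-03, -5.72080278e+01,  9.94174518e-01, -2.52229857e+01,
       -5.61954640e-02,  1.33937836e-02,  6.04831666e-05]), 'eef_pos': array([ 161.80860231, -629.01458426,  254.96971604]), 'ee_rot': array([-3.11528683e+00, -3.94368908e-01,  4.74762779e-04]), 'force': array([-0.05190541, -0.42072095, -0.12702702]), 'ft_torque': array([-0.00495888,  0.04103865, -0.04294956]), 'finger_force': 0.0, 'grip_width': 88.17794811999386}
```

View pics/scene0.png

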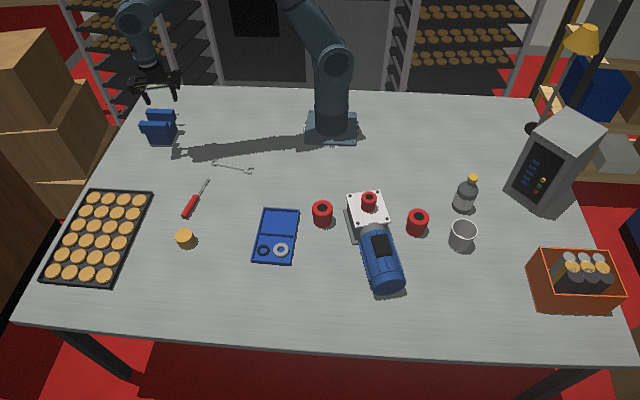

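View pics/top0.png

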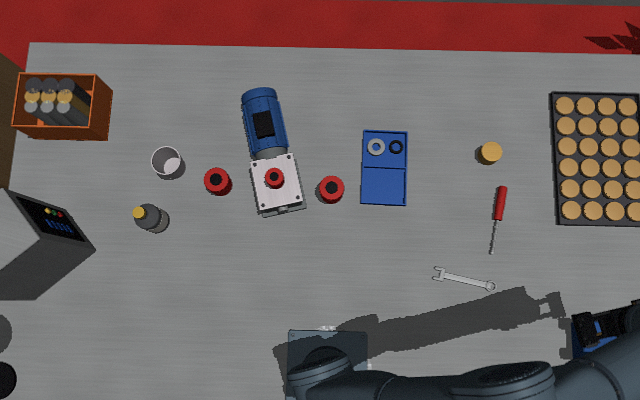

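The scene shows a red cap on the gear unit at scene (368,201) / top (274,177). Two larger, look-alike red caps stand on the table at scene (322,212) / top (331,188) and scene (417,222) / top (217,180). I choose the one on the neck of the gear unit. The empty bay is the tray's near half, at top (384,186). Next I measure these and check one close crop.

```bash
cat > m.py <<'E'
from h import *
ft=grab_frame("top"); fs=grab_frame("scene")
def red(f,box):
    h=cv2.cvtColor(f["image"],cv2.COLOR_RGB2HSV); m=cv2.inRange(h,(0,100,40),(9,255,255))|cv2.inRange(h,(170,100,40),(180,255,255))
    k=np.zeros_like(m); x0,y0,x1,y1=box; k[y0:y1,x0:x1]=m[y0:y1,x0:x1]
    c=max(cv2.findContours(k,cv2.RETR_EXTERNAL,cv2.CHAIN_APPROX_NONE)[0],key=cv2.contourArea); return c
def white(c,f,z):
    P=onz(f,c.reshape(-1,2).astype(float),z)[:,:2].astype(np.float32); return P
def dark(f,box):
    # dark spot in the middle of the cap top
    x0,y0,x1,y1=box; g=f["image"][y0:y1,x0:x1].max(2); ys,xs=np.where(g<60); return xs.mean()+x0,ys.mean()+y0,len(xs)
for n,bt,bs,z in(("gear",(255,160,295,200),(355,185,382,216),153),("L",(200,160,240,200),(400,200,436,242),52),("R",(315,170,350,210),(308,195,338,232),52)):
    c=red(ft,bt); P=white(c,ft,z); (e,r)=cv2.minEnclosingCircle(P); 
    ct=red(ft,bt).reshape(-1,2).mean(0)
    cs=red(fs,bs); Q=white(cs,fs,z); 
    print(n,"top circle",e,2*r,"scene circ",cv2.minEnclosingCircle(Q),cv2.boundingRect(cs))
    d1=dark(ft,cv2.boundingRect(c)[:2]+tuple(np.add(cv2.boundingRect(c)[:2],cv2.boundingRect(c)[2:])))
    b=cv2.boundingRect(cs);d2=dark(fs,(b[0],b[1],b[0]+b[2],b[1]+b[3]))
    print("dark",d1,d2)
    o1,a=ray(ft,d1[:2]);o2,b_=ray(fs,d2[:2]);a=a[0];b_=b_[0]
    t=np.linalg.lstsq(np.c_[a,-b_],o2-o1,rcond=None)[0]
    print("tri",(o1+a*t[0]).round(1),(o2+b_*t[1]).round(1))
# tray: blue
h=cv2.cvtColor(ft["image"],cv2.COLOR_RGB2HSV); m=cv2.inRange(h,(105,120,40),(125,255,255)); m[:,:350]=0;m[:,420:]=0;m[:120]=0;m[215:]=0
m=cv2.morphologyEx(m,cv2.MORPH_CLOSE,np.ones((25,25)))
c=max(cv2.findContours(m,cv2.RETR_EXTERNAL,cv2.CHAIN_APPROX_NONE)[0],key=cv2.contourArea)
P=white(c,ft,18); print("tray",cv2.minAreaRect(P), cv2.boxPoints(cv2.minAreaRect(P)))
# gear plate corners (white)
m=cv2.inRange(ft["image"],(190,190,190),(255,255,255)); m[:,:240]=0;m[:,315:]=0;m[:145]=0;m[225:]=0
m=cv2.morphologyEx(m,cv2.MORPH_CLOSE,np.ones((25,25)))
c=max(cv2.findContours(m,cv2.RETR_EXTERNAL,cv2.CHAIN_APPROX_NONE)[0],key=cv2.contourArea)
print("plate",cv2.minAreaRect(white(c,ft,100)))
A=cv2.resize(ft["image"][120:230,190:420],None,fx=3,fy=3,interpolation=2);B=cv2.resize(fs["image"][180:250,300:440],None,fx=4,fy=4,interpolation=2)
W=np.zeros((A.shape[0]+270,690,3),np.uint8);W[:330]=A;B=B[:270,:560];W[330:600,:560]=B
cv2.imwrite("pics/crop1.png",W[:,:,::-1])
E
python3 m.py
```

```text
gear top circle (501.9342956542969, 147.51675415039062) 56.93397521972656 scene circ ((526.8343505859375, 149.12948608398438), 41.03530502319336) (361, 192, 16, 20)
dark (np.float64(274.47872340425533), np.float64(179.88297872340425), 94) (np.float64(369.0), np.float64(196.6), 25)
tri [498.7 149.2 142.5] [498.7 151.4 142.7]
L top circle (510.131591796875, 320.91229248046875) 86.87522888183594 scene circ ((522.6995239257812, 319.9505615234375), 59.303932189941406) (406, 209, 23, 28)
dark (np.float64(217.40932642487047), np.float64(184.05181347150258), 193) (np.float64(418.5), np.float64(216.0), 52)
tri [502.2 318.8  57.3] [502.3 325.   58.8]
R top circle (496.5591125488281, 1.055513858795166) 80.14482116699219 scene circ ((506.5476989746094, 1.1659862995147705), 58.31986999511719) (312, 200, 21, 28)
dark (np.float64(329.92391304347825), np.float64(192.22282608695653), 184) (np.float64(321.88461538461536), np.float64(207.21153846153845), 52)
tri [486.3   2.4  59.2] [486.7  -2.6  59.3]
tray ((574.146240234375, -151.8688201904297), (129.9266815185547, 222.69442749023438), 88.48802185058594) [[ 461.1237  -213.87155]
 [ 683.7406  -219.74756]
 [ 687.1688   -89.86609]
 [ 464.55188  -83.99008]]
plate ((468.4940490722656, 141.19039916992188), (59.20960235595703, 115.35231018066406), 12.974933624267578)
```

View pics/crop1.png

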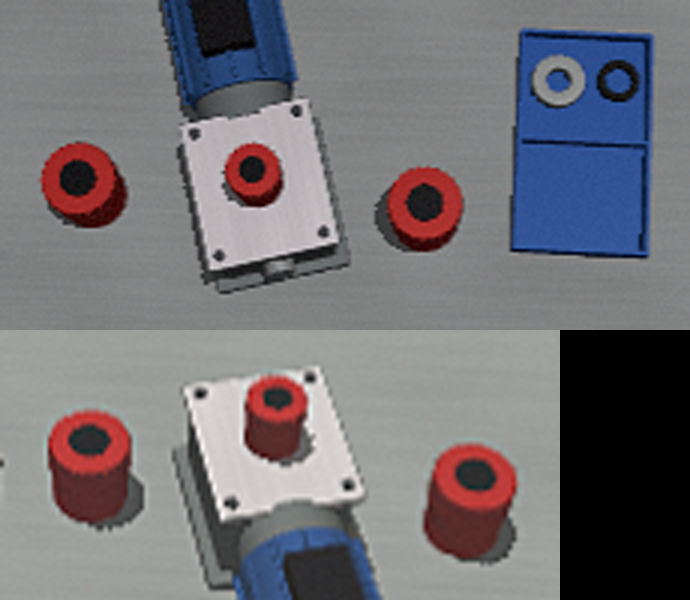

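The crop shows the small cap on the neck, with its dark centre at about top (274,176) / scene (369,197). The caps either side are clearly larger and stand on the table, so the choice holds. I refine its axis from the dark disc alone, which is neither red nor saturated.

```bash
cat > m2.py <<'E'
from h import *
ft=grab_frame("top"); fs=grab_frame("scene")
def disc(f,box):
    x0,y0,x1,y1=box; s=f["image"][y0:y1,x0:x1].astype(int); m=((s.max(2)<75)&(s[...,0]-s[...,2]<25)).astype(np.uint8)
    n,l,st,c=cv2.connectedComponentsWithStats(m,connectivity=4); i=1+st[1:,4].argmax(); return c[i]+[x0,y0],st[i,4]
def redtop(f,box):
    x0,y0,x1,y1=box; s=f["image"][y0:y1,x0:x1].astype(int); m=(s[...,0]>165)&(s[...,1]<90)
    ys,xs=np.where(m); e=cv2.fitEllipse(cv2.convexHull(np.c_[xs,ys].astype(np.float32))); return np.array(e[0])+[x0,y0],e[1]
for name,fn in(("disc",disc),("red",redtop)):
    a=fn(ft,(260,162,290,192)); b=fn(fs,(358,188,382,206))
    print(name,a,b,"top@153",onz(ft,a[0],153).round(1),"scene@153",onz(fs,b[0],153).round(1))
    o1,u=ray(ft,a[0]);o2,v=ray(fs,b[0]);t=np.linalg.lstsq(np.c_[u[0],-v[0]],o2-o1,rcond=None)[0]
    print(" tri",(o1+u[0]*t[0]).round(1),(o2+v[0]*t[1]).round(1))
# plate corner screw holes -> gear yaw, mean (z=100)
h=[(190+x/3,120+y/3) for x,y in((194,134),(296,111),(323,231),(219,256))]
P=onz(ft,h,100);print("holes",P.round(1).tolist(),P.mean(0).round(1))
h=[(300+x/4,180+(y-330)/4) for x,y in((200,393),(310,378),(348,485),(232,503))]
P=onz(fs,h,100);print("holes scene",P.round(1).tolist(),P.mean(0).round(1))
# tray corners in scene on z=18
m=cv2.inRange(cv2.cvtColor(fs["image"],cv2.COLOR_RGB2HSV),(105,120,40),(125,255,255)); m[:,:245]=0;m[:,305:]=0;m[:200]=0;m[272:]=0
m=cv2.morphologyEx(m,cv2.MORPH_CLOSE,np.ones((15,15)))
c=max(cv2.findContours(m,cv2.RETR_EXTERNAL,cv2.CHAIN_APPROX_NONE)[0],key=cv2.contourArea)
print("tray scene",cv2.minAreaRect(onz(fs,c.reshape(-1,2).astype(float),18)[:,:2].astype(np.float32)))
print(read_state()["time"])
E
python3 m2.py
```

```text
disc (array([273.41071429, 176.03571429]), np.int32(56)) (array([368.77777778, 196.59259259]), np.int32(27)) top@153 [[506.6 151.3 153. ]] scene@153 [[507.3 149.8 153. ]]
 tri [506.7 151.4 152.5] [506.8 149.9 152.3]
red (array([273.21258068, 175.96331787]), (15.789739608764648, 17.13653564453125)) (array([368.97228146, 196.82005024]), (9.987100601196289, 13.940348625183105)) top@153 [[506.8 151.8 153. ]] scene@153 [[508.2 150.4 153. ]]
 tri [507.1 152.  151.8] [507.1 150.6 151.6]
holes [[549.8, 210.4, 100.0], [573.8, 118.0, 100.0], [462.5, 89.2, 100.0], [437.2, 181.9, 100.0]] [505.8 149.9 100. ]
holes scene [[463.2, 91.1, 100.0], [440.4, 184.0, 100.0], [551.9, 212.6, 100.0], [575.9, 119.8, 100.0]] [507.8 151.9 100. ]
tray scene ((581.9266357421875, -152.8272705078125), (131.23622131347656, 226.93247985839844), 88.84407043457031)
0.3
```

Emit:
apply_moves(deltas=[[[1, 1, -0.7, 0, 0, 0, 0], [1, 1, -0.7, 0, 0, 0, 0], [1, 1, -0.7, 0, 0, 0, 0], [1, 1, -0.7, 0, 0, 0, 0], [1, 1, -0.7, 0, 0, 0, 0], [1, 1, -0.7, 0, 0, 0, 0], [1, 1, -0.7, 0, 0, 0, 0], [1, 1, -0.7, 0, 0, 0, 0], [1, 1, -0.7, 0, 0, 0, 0], [1, 1, -0.7, 0, 0, 0, 0], [1, 1, -0.7, 0, 0, 0, 0], [1, 1, -0.7, 0, 0, 0, 0]]], grip_force=40)

```text
time: 1.8
eef_pos: [448.5, -294.8, 255.8]
ee_rot: [3.116, 0.394, 0.0]
force: [0.2, 0.1, -0.8]
grip_width: 88.1
finger_force: 0.0
```

```bash
cat > s.py <<'E'
import sys
from h import *
np.set_printoptions(suppress=True,precision=3)
s=read_state(); M=R.from_rotvec(s["ee_rot"]).as_matrix(); p=np.array(s["eef_pos"])
print("t",s["time"],"q",s["joint_positions"]); print("tcp",p.round(1),"yaw",np.degrees(np.arctan2(M[1,0],M[0,0])).round(2),"z",M[:,2],"F",s["force"],"T",s["ft_torque"],"w",s["grip_width"],s["finger_force"])
if len(sys.argv)>3:
    d=np.array([float(a) for a in sys.argv[1:4]])-p; print("delta world",d.round(1),"tool units",(M.T@d/30).round(3))
E
python3 s.py 507 150.8 200
```

```text
t 1.8 q [ 0.625  0.35  -0.158  1.833  0.066  0.964 -0.881]
tcp [ 448.5 -294.8  255.8] yaw 14.43 z [ 0. -0. -1.] F [ 0.168  0.124 -0.767] T [-0.004 -0.003 -0.008] w 88.08756426969094 0.0
delta world [ 58.5 445.6 -55.8] tool units [  5.589 -13.9     1.858]
```

Emit:
apply_moves(deltas=[[[1, 0.4, -1, 0, 0, 0, 0], [1, 0.4, -1, 0, 0, 0, 0], [1, 0.4, -1, 0, 0, 0, 0], [1, 0.4, -1, 0, 0, 0, 0], [1, 0.4, -1, 0, 0, 0, 0], [1, 0.4, -1, 0, 0, 0, 0], [1, 0.4, -1, 0, 0, 0, 0], [1, 0.4, -1, 0, 0, 0, 0], [1, 0.4, -1, 0, 0, 0, 0], [1, 0.4, -1, 0, 0, 0, 0], [1, 0.4, -1, 0, 0, 0, 0], [1, 0.4, -1, 0, 0, 0, 0]]])

```text
time: 3.3
eef_pos: [497.6, 89.8, 255.8]
ee_rot: [3.117, 0.394, 0.0]
force: [0.6, 0.6, 0.1]
grip_width: 88.0
finger_force: 0.0
```

Emit:
apply_moves(deltas=[[[1, 0, 0, 0, 0, 0, 1], [1, 0, 0, 0, 0, 0, 1], [1, 0, 0, 0, 0, 0, 1], [1, 0, 0, 0, 0, 0, 1], [1, 0, 0, 0, 0, 0, 1], [1, 0, 0, 0, 0, 0, 1]]])

```text
time: 4.05
eef_pos: [497.5, 88.8, 255.8]
ee_rot: [3.085, -0.593, 0.0]
force: [1.1, 0.1, 0.3]
grip_width: 87.9
finger_force: 0.0
```

```bash
python3 s.py 507 150.8 200
```

```text
t 4.05 q [-0.063  0.303 -0.244  1.904  0.089  0.944 -2.299]
tcp [497.5  88.8 255.8] yaw -21.77 z [ 0. -0. -1.] F [1.15  0.127 0.254] T [ 0.012 -0.037  0.001] w 87.87865971027585 0.0
delta world [  9.5  62.  -55.8] tool units [-0.474 -2.038  1.858]
```

Emit:
apply_moves(deltas=[[[1, -0.16, -0.68, 0.62, 0, 0, 0], [1, -0.16, -0.68, 0.62, 0, 0, 0], [1, -0.16, -0.68, 0.62, 0, 0, 0], [1, 0, 0, 0, 0, 0, 1], [1, 0, 0, 0, 0, 0, 1], [1, 0, 0, 0, 0, 0, 0]]])

```text
time: 4.8
eef_pos: [506.7, 151.1, 199.9]
ee_rot: [3.008, -0.906, 0.0]
force: [0.4, -0.3, -0.9]
grip_width: 88.3
finger_force: 0.0
```

```bash
python3 s.py 507 150.8 140; python3 - <<'E'
from h import *
f=grab_frame("scene");cv2.imwrite("pics/c2.png",cv2.resize(f["image"][110:250,270:450],None,fx=4,fy=4,interpolation=2)[:,:,::-1])
E
```

```text
t 4.8 q [-0.21   0.413 -0.206  1.9    0.111  0.84  -2.63 ]
tcp [506.7 151.1 199.9] yaw -33.51 z [ 0. -0. -1.] F [ 0.433 -0.257 -0.917] T [ 0.102 -0.039 -0.004] w 88.30083165597877 0.0
delta world [  0.3  -0.3 -59.9] tool units [0.014 0.001 1.997]
```

View pics/c2.png

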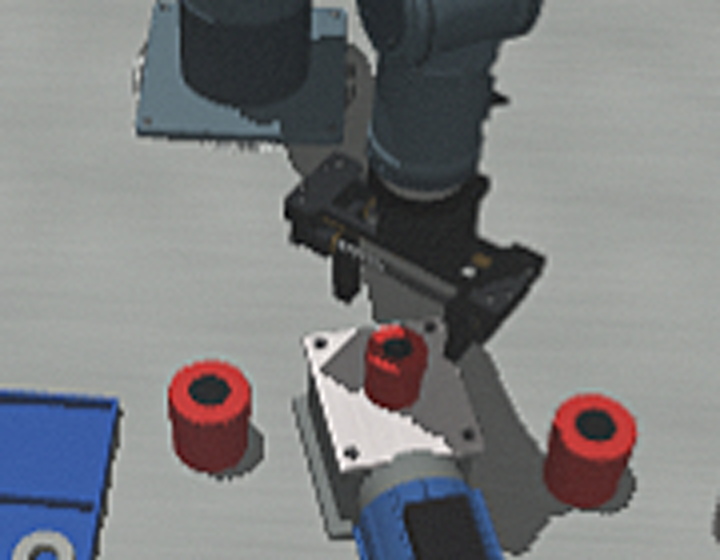

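The open fingers straddle the cap at crop (395,350), with the cap midway between them. I lower 60 mm and close.

Emit:
apply_moves(deltas=[[[1, 0, 0, 0.5, 0, 0, 0], [1, 0, 0, 0.5, 0, 0, 0], [1, 0, 0, 0.5, 0, 0, 0], [1, 0, 0, 0.5, 0, 0, 0], [1, 0, 0, 0, 0, 0, 0]]])

```text
time: 5.48
eef_pos: [505.7, 150.7, 138.4]
ee_rot: [3.006, -0.906, -0.004]
force: [-0.0, 0.2, 0.5]
grip_width: 88.0
finger_force: 0.0
```

Emit:
apply_moves(deltas=[[[0.4, 0, 0, 0, 0, 0, 0], [0.4, 0, 0, 0, 0, 0, 0], [0.4, 0, 0, 0, 0, 0, 0], [0.4, 0, 0, 0, 0, 0, 0], [0.4, 0, 0, 0, 0, 0, 0], [0.4, 0, 0, 0, 0, 0, 0]]], grip_force=35)

```text
time: 6.22
eef_pos: [506.8, 151.0, 140.1]
ee_rot: [-3.008, 0.907, -0.0]
force: [-0.7, 1.3, 2.9]
grip_width: 46.8
finger_force: 35.0
```

```bash
python3 s.py 507 150.8 140
```

```text
t 6.225 q [-0.227  0.503 -0.188  1.938  0.138  0.713 -2.654]
tcp [506.8 151.  140.1] yaw -33.57 z [ 0.  0. -1.] F [-0.746  1.292  2.911] T [0.064 0.011 0.005] w 46.791810042920645 34.99992694705725
delta world [ 0.2 -0.2 -0.1] tool units [0.01  0.003 0.003]
```

Emit:
apply_moves(deltas=[[[0.4, 0, 0, 0, 0, 0, -1], [0.4, 0, 0, 0, 0, 0, -1], [0.4, 0, 0, 0, 0, 0, 0]]])

```text
time: 6.6
eef_pos: [507.1, 151.2, 140.5]
ee_rot: [-3.086, 0.586, -0.001]
force: [-0.3, 0.2, 5.9]
grip_width: 47.4
finger_force: 35.0
```

```bash
python3 s.py 507 150.8 140
```

```text
t 6.6 q [-0.185  0.507 -0.241  1.935  0.177  0.718 -2.477]
tcp [507.1 151.2 140.5] yaw -21.51 z [ 0.001  0.    -1.   ] F [-0.288  0.226  5.937] T [0.008 0.1   0.078] w 47.435117373797304 34.99951243400574
delta world [-0.1 -0.4 -0.5] tool units [-0.     0.013  0.017]
```

Emit:
apply_moves(deltas=[[[0.4, 0, 0, -0.012, 0, 0, -1], [0.4, 0, 0, -0.012, 0, 0, -1], [0.4, 0, 0, -0.006, 0, 0, 0]]])

```text
time: 6.98
eef_pos: [507.2, 151.0, 141.1]
ee_rot: [-3.13, 0.264, -0.002]
force: [1.5, -1.0, 1.1]
grip_width: 47.0
finger_force: 35.0
```

```bash
python3 s.py 507 150.8 140;python3 s.py|tail -1
```

```text
t 6.975 q [-0.145  0.512 -0.292  1.932  0.214  0.726 -2.301]
tcp [507.2 151.  141.1] yaw -9.63 z [ 0.001  0.001 -1.   ] F [ 1.499 -1.036  1.055] T [ 0.016 -0.313  0.039] w 46.963303815934886 34.99919045716524
delta world [-0.2 -0.2 -1.1] tool units [-0.007  0.009  0.036]
tcp [507.2 151.  141.1] yaw -9.63 z [ 0.001  0.001 -1.   ] F [ 1.499 -1.036  1.055] T [ 0.016 -0.313  0.039] w 46.963303815934886 34.99919045716524
```

Emit:
apply_moves(deltas=[[[0.4, 0, 0, -0.008, 0, 0, -1], [0.4, 0, 0, -0.008, 0, 0, -1], [0.4, 0, 0, -0.008, 0, 0, -1], [0.4, 0, 0, -0.008, 0, 0, -1]]])

```text
time: 7.48
eef_pos: [507.2, 151.0, 142.1]
ee_rot: [3.117, 0.395, 0.002]
force: [-0.2, -0.1, 3.2]
grip_width: 46.7
finger_force: 35.0
```

Emit:
apply_moves(deltas=[[[0.4, 0, 0, 0, 0, 0, 0]]])

```text
time: 7.6
eef_pos: [507.2, 151.0, 142.0]
ee_rot: [-3.117, -0.39, -0.001]
force: [1.8, -0.9, 3.9]
grip_width: 46.7
finger_force: 35.0
```

Emit:
apply_moves(deltas=[[[0.4, 0, 0, -0.014, 0, 0, -1], [0.4, 0, 0, -0.009, 0, 0, -1], [0.4, 0, 0, -0.009, 0, 0, -1], [0.4, 0, 0, -0.009, 0, 0, -1], [0.4, 0, 0, -0.009, 0, 0, -1], [0.4, 0, 0, -0.009, 0, 0, -1], [0.4, 0, 0, 0, 0, 0, 0]]])

```text
time: 8.48
eef_pos: [506.4, 150.7, 143.5]
ee_rot: [2.845, 1.333, -0.001]
force: [-0.5, -1.5, 4.2]
grip_width: 46.7
finger_force: 35.0
```

```bash
python3 s.py 507 150.8 140
```

```text
t 8.475 q [ 0.051  0.552 -0.548  1.92   0.4    0.779 -1.415]
tcp [506.4 150.7 143.5] yaw 50.21 z [-0.001 -0.    -1.   ] F [-0.486 -1.474  4.206] T [-0.313  0.112  0.104] w 46.661529522620604 34.99963156878948
delta world [ 0.6  0.1 -3.5] tool units [0.015 0.012 0.117]
```

Emit:
apply_moves(deltas=[[[0.4, 0, 0, -0.014, 0, 0, -1], [0.4, 0, 0, -0.009, 0, 0, -1], [0.4, 0, 0, -0.009, 0, 0, -1], [0.4, 0, 0, -0.009, 0, 0, -1], [0.4, 0, 0, -0.009, 0, 0, -1], [0.4, 0, 0, -0.009, 0, 0, -1], [0.4, 0, 0, -0.009, 0, 0, -1], [0.4, 0, 0, -0.009, 0, 0, -1], [0.4, 0, 0, 0, 0, 0, 0]]])

```text
time: 9.6
eef_pos: [506.7, 150.2, 145.6]
ee_rot: [2.058, 2.374, -0.002]
force: [1.0, -3.2, 2.6]
grip_width: 46.7
finger_force: 35.0
```

```bash
python3 s.py 507 150.8 140
```

```text
t 9.6 q [ 0.196  0.607 -0.746  1.911  0.548  0.839 -0.7  ]
tcp [506.7 150.2 145.6] yaw 98.16 z [-0.    -0.001 -1.   ] F [ 1.033 -3.155  2.642] T [-0.65  -0.314  0.039] w 46.656577697930494 35.00022377818823
delta world [ 0.3  0.6 -5.6] tool units [0.019 0.013 0.186]
```

Emit:
apply_moves(deltas=[[[0.4, 0, 0, -0.01, 0, 0, -1], [0.4, 0, 0, -0.0085, 0, 0, -1], [0.4, 0, 0, -0.0085, 0, 0, -1], [0.4, 0, 0, -0.0085, 0, 0, -1], [0.4, 0, 0, -0.0085, 0, 0, -1], [0.4, 0, 0, -0.0085, 0, 0, -1], [0.4, 0, 0, -0.0085, 0, 0, -1], [0.4, 0, 0, -0.0085, 0, 0, -1], [0.4, 0, 0, -0.0085, 0, 0, -1], [0.4, 0, 0, -0.0085, 0, 0, -1], [0.4, 0, 0, 0, 0, 0, 0]]])

```text
time: 10.98
eef_pos: [507.1, 150.3, 148.1]
ee_rot: [0.596, 3.084, -0.001]
force: [3.1, -3.0, -0.6]
grip_width: 47.3
finger_force: 35.0
```

```bash
python3 s.py 507 150.8 140
```

```text
t 10.975 q [ 0.35   0.706 -0.982  1.901  0.73   0.943  0.204]
tcp [507.1 150.3 148.1] yaw 158.13 z [ 0.    -0.001 -1.   ] F [ 3.11  -3.039 -0.586] T [-0.56  -0.882  0.038] w 47.31390144543507 34.99947488307953
delta world [-0.1  0.5 -8.1] tool units [0.009 0.015 0.269]
```

Emit:
apply_moves(deltas=[[[0.4, 0, 0, -0.008, 0, 0, -1], [0.4, 0, 0, -0.008, 0, 0, -1], [0.4, 0, 0, -0.008, 0, 0, -1], [0.4, 0, 0, -0.008, 0, 0, -1], [0.4, 0, 0, -0.008, 0, 0, -1], [0.4, 0, 0, -0.008, 0, 0, -1], [0.4, 0, 0, -0.008, 0, 0, -1], [0.4, 0, 0, 0, 0, 0, 0]]])

```text
time: 11.98
eef_pos: [506.9, 150.7, 149.8]
ee_rot: [0.55, -3.093, 0.0]
force: [4.3, -2.4, -0.7]
grip_width: 46.8
finger_force: 35.0
```

```bash
python3 s.py 507 150.8 140
```

```text
t 11.975 q [ 0.432  0.793 -1.13   1.897  0.849  1.033  0.848]
tcp [506.9 150.7 149.8] yaw -159.85 z [-0. -0. -1.] F [ 4.34  -2.417 -0.678] T [-0.381 -0.938  0.079] w 46.808862549715855 34.99939151108265
delta world [ 0.1  0.1 -9.8] tool units [-0.003  0.001  0.328]
```

Emit:
apply_moves(deltas=[[[0.8, 0, 0, 0, 0, 0, 0], [0.8, 0, 0, 0, 0, 0, 0], [0.8, 0, 0, 0, 0, 0, 0], [0.8, 0, 0, 0, 0, 0, 1], [0.8, 0, 0, 0, 0, 0, 1], [0.8, 0, 0, 0, 0, 0, 1], [0.8, 0, 0, 0, 0, 0, 1], [0.8, 0, 0, 0, 0, 0, 1], [0.8, 0, 0, 0, 0, 0, 1], [0.8, 0, 0, 0, 0, 0, 1], [0.8, 0, 0, 0, 0, 0, 1], [0.8, 0, 0, 0, 0, 0, 1]]])

```text
time: 13.48
eef_pos: [506.3, 151.3, 150.1]
ee_rot: [-0.913, -3.006, -0.0]
force: [1.4, 0.4, 0.1]
grip_width: 70.5
finger_force: 0.0
```

Emit:
apply_moves(deltas=[[[0.8, 0, 0, 0, 0, 0, 1], [0.8, 0, 0, 0, 0, 0, 1], [0.8, 0, 0, 0, 0, 0, 1], [0.8, 0, 0, 0, 0, 0, 1], [0.8, 0, 0, 0, 0, 0, 1], [0.8, 0, 0, 0, 0, 0, 1], [0.8, 0, 0, 0, 0, 0, 1], [0.8, 0, 0, 0, 0, 0, 1], [0.8, 0, 0, 0, 0, 0, 1], [0.8, 0, 0, 0, 0, 0, 1], [0.8, 0, 0, 0, 0, 0, 1], [0.8, 0, 0, 0, 0, 0, 1]]])

```text
time: 14.98
eef_pos: [506.3, 151.4, 150.1]
ee_rot: [-2.505, -1.895, 0.0]
force: [-0.0, -0.2, -0.4]
grip_width: 70.7
finger_force: 0.0
```

Emit:
apply_moves(deltas=[[[0.8, 0, 0, 0, 0, 0, 1], [0.8, 0, 0, 0, 0, 0, 1], [0.8, 0, 0, 0, 0, 0, 1], [0.8, 0, 0, 0, 0, 0, 1], [0.8, 0, 0, 0, 0, 0, 1], [0.8, 0, 0, 0, 0, 0, 1], [0.8, 0, 0, 0, 0, 0, 1], [0.8, 0, 0, 0, 0, 0, 1], [0.8, 0, 0, 0, 0, 0, 1], [0.8, 0, 0, 0, 0, 0, 1], [0.8, 0, 0, 0, 0, 0, 1], [0.8, 0, 0, 0, 0, 0, 1]]])

```text
time: 16.48
eef_pos: [506.3, 151.5, 150.1]
ee_rot: [-3.14, -0.061, 0.001]
force: [0.4, 0.4, 0.4]
grip_width: 70.3
finger_force: 0.0
```

```bash
python3 s.py 506.9 150.7 149.8
```

```text
t 16.475 q [-0.094  0.505 -0.358  1.925  0.25   0.754 -2.127]
tcp [506.3 151.5 150.1] yaw 2.22 z [-0.     0.001 -1.   ] F [0.422 0.387 0.357] T [0.014 0.068 0.009] w 70.32483511670313 0.0
delta world [ 0.6 -0.8 -0.3] tool units [0.02  0.027 0.009]
```

Emit:
apply_moves(deltas=[[[0.8, 0, 0, 0, 0, 0, 1], [0.8, 0, 0, 0, 0, 0, 1], [0.8, 0, 0, 0, 0, 0, 1], [0.8, 0, 0, 0, 0, 0, 1], [0.8, 0, 0, 0, 0, 0, 1], [0.8, 0.03, 0.014, 0, 0, 0, 0], [0.4, 0, 0, 0, 0, 0, 0], [0.4, 0, 0, 0, 0, 0, 0], [0.4, 0, 0, 0, 0, 0, 0], [0.4, 0, 0, 0, 0, 0, 0], [0.4, 0, 0, 0, 0, 0, 0]]])

```text
time: 17.85
eef_pos: [507.2, 150.1, 150.1]
ee_rot: [3.051, -0.749, -0.0]
force: [-0.2, -0.5, 0.9]
grip_width: 47.1
finger_force: 35.0
```

```bash
python3 s.py 506.9 150.7 149.8
```

```text
t 17.85 q [-0.191  0.491 -0.231  1.93   0.161  0.738 -2.567]
tcp [507.2 150.1 150.1] yaw -27.57 z [-0. -0. -1.] F [-0.249 -0.454  0.886] T [0.014 0.067 0.03 ] w 47.09417257623899 34.999977461993694
delta world [-0.3  0.6 -0.3] tool units [-0.018 -0.012  0.011]
```

Emit:
apply_moves(deltas=[[[0.4, 0, 0, -0.0085, 0, 0, -1], [0.4, 0, 0, -0.0085, 0, 0, -1], [0.4, 0, 0, -0.0085, 0, 0, -1], [0.4, 0, 0, -0.0085, 0, 0, -1], [0.4, 0, 0, -0.0085, 0, 0, -1], [0.4, 0, 0, -0.0085, 0, 0, -1], [0.4, 0, 0, -0.0085, 0, 0, -1], [0.4, 0, 0, -0.0085, 0, 0, -1], [0.4, 0, 0, -0.0085, 0, 0, -1], [0.4, 0, 0, -0.0085, 0, 0, -1], [0.4, 0, 0, 0, 0, 0, 0]]])

```text
time: 19.23
eef_pos: [507.9, 150.2, 152.7]
ee_rot: [-3.017, -0.876, -0.002]
force: [2.2, 0.8, -2.7]
grip_width: 46.8
finger_force: 35.0
```

```bash
python3 s.py 506.9 150.7 149.8
```

```text
t 19.225 q [ 0.007  0.524 -0.486  1.916  0.338  0.78  -1.673]
tcp [507.9 150.2 152.7] yaw 32.37 z [ 0.001  0.001 -1.   ] F [ 2.18   0.772 -2.666] T [ 0.017 -0.515  0.11 ] w 46.83054953603144 35.001768954098225
delta world [-1.   0.5 -2.9] tool units [-0.019 -0.031  0.096]
```

Emit:
apply_moves(deltas=[[[0.4, 0, 0, -0.003, 0, 0, -1], [0.4, 0, 0, -0.008, 0, 0, -1], [0.4, 0, 0, -0.008, 0, 0, -1], [0.4, 0, 0, -0.008, 0, 0, -1], [0.4, 0, 0, -0.008, 0, 0, -1], [0.4, 0, 0, -0.008, 0, 0, -1], [0.4, 0, 0, -0.008, 0, 0, -1], [0.4, 0, 0, -0.008, 0, 0, -1], [0.4, 0, 0, -0.008, 0, 0, -1], [0.4, 0, 0, -0.008, 0, 0, -1], [0.4, 0, 0, 0, 0, 0, 0]]])

```text
time: 20.6
eef_pos: [507.7, 150.5, 155.1]
ee_rot: [2.177, 2.265, 0.002]
force: [1.9, -0.3, 0.1]
grip_width: 47.3
finger_force: 35.0
```

```bash
python3 s.py 506.9 150.7 149.8
```

```text
t 20.6 q [ 0.189  0.587 -0.735  1.905  0.517  0.847 -0.776]
tcp [507.7 150.5 155.1] yaw 92.28 z [ 0.001  0.001 -1.   ] F [ 1.892 -0.289  0.143] T [ 0.098 -0.364  0.025] w 47.314742547367274 35.000414438545704
delta world [-0.8  0.2 -5.3] tool units [ 0.008 -0.025  0.177]
```

Emit:
apply_moves(deltas=[[[0.4, 0, 0, -0.008, 0, 0, -1], [0.4, 0, 0, -0.008, 0, 0, -1], [0.4, 0, 0, -0.008, 0, 0, -1], [0.4, 0, 0, -0.008, 0, 0, -1], [0.4, 0, 0, -0.008, 0, 0, -1], [0.4, 0, 0, -0.008, 0, 0, -1], [0.4, 0, 0, -0.008, 0, 0, -1], [0.4, 0, 0, -0.008, 0, 0, -1], [0.4, 0, 0, -0.008, 0, 0, -1], [0.4, 0, 0, -0.008, 0, 0, -1], [0.4, 0, 0, 0, 0, 0, 0]]], grip_force=40)

```text
time: 21.98
eef_pos: [507.3, 150.5, 157.5]
ee_rot: [0.754, 3.05, 0.001]
force: [0.9, 0.4, 3.8]
grip_width: 47.3
finger_force: 40.0
```

```bash
python3 s.py 506.9 150.7 149.8
```

```text
t 21.975 q [ 0.346  0.683 -0.973  1.896  0.698  0.946  0.126]
tcp [507.3 150.5 157.5] yaw 152.23 z [ 0.  0. -1.] F [0.852 0.419 3.834] T [ 0.148 -0.202  0.017] w 47.25789828352516 39.99638747423887
delta world [-0.4  0.2 -7.7] tool units [ 0.016 -0.001  0.258]
```

Emit:
apply_moves(deltas=[[[0.4, 0, 0, -0.011, 0, 0, -1], [0.4, 0, 0, -0.0085, 0, 0, -1], [0.4, 0, 0, -0.0085, 0, 0, -1], [0.4, 0, 0, -0.0085, 0, 0, -1], [0.4, 0, 0, -0.0085, 0, 0, -1], [0.4, 0, 0, -0.0085, 0, 0, -1], [0.4, 0, 0, -0.0085, 0, 0, -1], [0.4, 0, 0, 0, 0, 0, 0]]])

```text
time: 22.98
eef_pos: [507.2, 150.1, 159.1]
ee_rot: [0.388, -3.117, 0.0]
force: [0.2, -0.1, 3.0]
grip_width: 46.4
finger_force: 40.0
```

```bash
python3 s.py 506.9 150.7 149.8
```

```text
t 22.975 q [ 0.432  0.769 -1.124  1.891  0.818  1.034  0.767]
tcp [507.2 150.1 159.1] yaw -165.81 z [-0. -0. -1.] F [ 0.184 -0.095  2.961] T [ 0.006 -0.152  0.022] w 46.38146238602936 39.99664340168238
delta world [-0.3  0.6 -9.3] tool units [0.005 0.02  0.311]
```

Emit:
apply_moves(deltas=[[[0.4, 0, 0, -0.0085, 0, 0, -1], [0.4, 0, 0, -0.0085, 0, 0, -1], [0.4, 0, 0, -0.0085, 0, 0, -1], [0.4, 0, 0, -0.015, 0, 0, 0], [0.4, 0, 0, 0, 0, 0, 0]]])

```text
time: 23.6
eef_pos: [507.2, 150.2, 160.4]
ee_rot: [0.871, -3.018, 0.001]
force: [-0.8, -0.4, 3.0]
grip_width: 46.6
finger_force: 40.0
```

```bash
python3 s.py 506.9 150.7 149.8
```

```text
t 23.6 q [ 0.458  0.803 -1.177  1.889  0.859  1.071  1.052]
tcp [507.2 150.2 160.4] yaw -147.79 z [-0. -0. -1.] F [-0.811 -0.414  3.027] T [ 0.041 -0.161  0.019] w 46.620944278232926 39.997403137385845
delta world [ -0.3   0.5 -10.6] tool units [-0.002  0.02   0.354]
```

Emit:
apply_moves(deltas=[[[0.4, 0, 0, -0.1, 0, 0, 0], [0.4, 0, 0, -0.2, 0, 0, 0], [0.4, 0, 0, -0.3, 0, 0, 0], [0.4, 0, 0, -0.4, 0, 0, 0], [0.4, 0, 0, -0.5, 0, 0, 0], [0.4, 0, 0, -0.5, 0, 0, 0], [0.4, 0, 0, -0.3, 0, 0, 0], [0.4, 0, 0, 0, 0, 0, 0]]])

```text
time: 24.6
eef_pos: [507.6, 150.3, 230.2]
ee_rot: [-0.877, 3.016, -0.001]
force: [-0.5, -0.1, -1.1]
grip_width: 47.0
finger_force: 40.0
```

```bash
python3 s.py 521 -150.5 230; python3 - <<'E'
from h import *
f=grab_frame("scene");a=f["image"][100:280,240:440]
cv2.imwrite("pics/c3.png",cv2.resize(a,None,fx=3.3,fy=3.3,interpolation=2)[:,:,::-1])
E
```

```text
t 24.6 q [ 0.494  0.689 -1.22   1.837  0.717  1.144  1.157]
tcp [507.6 150.3 230.2] yaw -147.59 z [ 0.001 -0.    -1.   ] F [-0.493 -0.057 -1.131] T [ 0.092 -0.162  0.021] w 46.96266348553192 40.000220350921154
delta world [  13.4 -300.8   -0.2] tool units [ 4.998 -8.703  0.007]
```

View pics/c3.png

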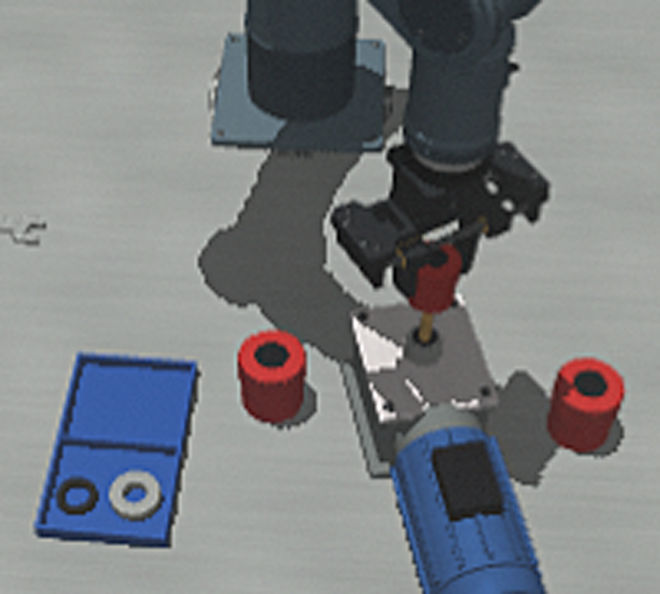

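The picture shows the cap held free at crop (435,275), with the neck and brass pin clear below at (425,330). The empty bay is at crop (130,400). I carry it over.

Emit:
apply_moves(deltas=[[[0.4, 0, 0, 0, 0, 0, 1], [0.4, 0, 0, 0, 0, 0, 1], [0.4, 0, 0, 0, 0, 0, 1], [0.4, 0, 0, 0, 0, 0, 1], [0.4, 0, 0, 0, 0, 0, 1], [0.4, 0, 0, 0, 0, 0, 0]]])

```text
time: 25.4
eef_pos: [507.0, 150.0, 228.9]
ee_rot: [0.068, -3.14, 0.001]
force: [-0.4, -0.9, -0.8]
grip_width: 46.9
finger_force: 40.0
```

Emit:
apply_moves(deltas=[[[0.4, 0, -0.5, 0, 0, 0, 0], [0.4, 0, -0.9, 0, 0, 0, 0], [0.4, 0, -0.9, 0, 0, 0, 0], [0.4, 0, -0.9, 0, 0, 0, 0], [0.4, 0, -0.9, 0, 0, 0, 0], [0.4, 0, -0.9, 0, 0, 0, 0], [0.4, 0, -0.9, 0, 0, 0, 0], [0.4, 0, -0.9, 0, 0, 0, 0], [0.4, 0, -0.9, 0, 0, 0, 0], [0.4, 0, -0.9, 0, 0, 0, 0], [0.4, 0, -0.9, 0, 0, 0, 0], [0.4, 0, -0.5, 0, 0, 0, 0]]])

```text
time: 26.9
eef_pos: [519.3, -152.1, 228.9]
ee_rot: [0.064, -3.14, 0.0]
force: [0.1, 0.2, -1.1]
grip_width: 46.8
finger_force: 40.0
```

```bash
python3 s.py 522 -151 70
```

```text
t 26.9 q [ 1.001  0.648 -1.113  1.809  0.65   1.108  1.267]
tcp [ 519.3 -152.1  228.9] yaw -177.66 z [-0.001 -0.    -1.   ] F [ 0.075  0.162 -1.125] T [ 0.109 -0.121  0.036] w 46.834522956974205 40.00037916004658
delta world [   2.7    1.1 -158.9] tool units [-0.095  0.033  5.297]
```

Now down to about 26 mm above the floor, then a look at where it hangs.

Emit:
apply_moves(deltas=[[[0.4, -0.09, 0.03, 0.4, 0, 0, 0], [0.4, 0, 0, 0.8, 0, 0, 0], [0.4, 0, 0, 0.8, 0, 0, 0], [0.4, 0, 0, 0.8, 0, 0, 0], [0.4, 0, 0, 0.8, 0, 0, 0], [0.4, 0, 0, 0.8, 0, 0, 0], [0.4, 0, 0, 0.6, 0, 0, 0], [0.4, 0, 0, 0.3, 0, 0, 0], [0.4, 0, 0, 0, 0, 0, 0]]])

```text
time: 28.02
eef_pos: [522.6, -148.4, 70.0]
ee_rot: [0.067, -3.14, -0.0]
force: [-0.2, 0.5, -0.9]
grip_width: 46.8
finger_force: 40.0
```

```bash
python3 s.py 522 -151 46; python3 - <<'E'
from h import *
f=grab_frame("scene");a=f["image"][160:290,220:360]
g=grab_frame("top");b=g["image"][110:240,340:440]
A=np.hstack([cv2.resize(a,None,fx=3.2,fy=3.2,interpolation=2),cv2.resize(b,None,fx=3.2,fy=3.2,interpolation=2)])
cv2.imwrite("pics/c4.png",A[:,:,::-1])
E
```

```text
t 28.025 q [ 0.855  0.85  -0.91   1.893  0.889  0.868  1.091]
tcp [ 522.6 -148.4   70. ] yaw -177.56 z [-0.  0. -1.] F [-0.203  0.493 -0.9  ] T [ 0.039 -0.164  0.045] w 46.80994100527877 40.00018112361431
delta world [ -0.6  -2.6 -24. ] tool units [ 0.022 -0.088  0.801]
```

View pics/c4.png

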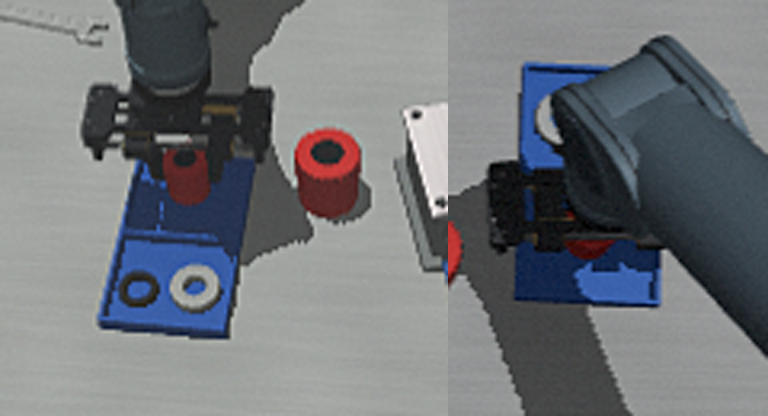

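The cap hangs upright over the empty bay, at left-crop (187,180), clear of the walls and divider. I lower it and then feel for the floor.

Emit:
apply_moves(deltas=[[[0.4, 0.01, -0.04, 0.3, 0, 0, 0], [0.4, 0.01, -0.04, 0.3, 0, 0, 0], [0.4, 0, 0, 0.1, 0, 0, 0], [0.4, 0, 0, 0.06, 0, 0, 0], [0.4, 0, 0, 0, 0, 0, 0]]])

```text
time: 28.75
eef_pos: [522.2, -150.9, 47.6]
ee_rot: [0.067, -3.141, -0.0]
force: [0.6, 0.0, -1.0]
grip_width: 46.5
finger_force: 40.0
```

Emit:
apply_moves(deltas=[[[0.4, 0, 0, 0.03, 0, 0, 0], [0.4, 0, 0, 0.02, 0, 0, 0], [0.4, 0, 0, 0, 0, 0, 0]]])

```text
time: 29.12
eef_pos: [522.1, -151.0, 46.1]
ee_rot: [-0.066, 3.141, -0.0]
force: [-0.1, -0.1, -0.6]
grip_width: 46.5
finger_force: 40.0
```

Emit:
apply_moves(deltas=[[[0.4, 0, 0, 0.015, 0, 0, 0], [0.4, 0, 0, 0.015, 0, 0, 0], [0.4, 0, 0, 0, 0, 0, 0]]])

```text
time: 29.5
eef_pos: [522.1, -150.9, 45.2]
ee_rot: [0.067, -3.141, 0.0]
force: [0.1, 0.2, -0.8]
grip_width: 46.7
finger_force: 40.0
```

Emit:
apply_moves(deltas=[[[0.4, 0, 0, 0.015, 0, 0, 0], [0.4, 0, 0, 0, 0, 0, 0]]])

```text
time: 29.75
eef_pos: [522.1, -150.9, 44.7]
ee_rot: [0.066, -3.141, -0.0]
force: [-1.0, -0.0, -1.2]
grip_width: 46.9
finger_force: 40.0
```

Emit:
apply_moves(deltas=[[[0.4, 0, 0, 0.013, 0, 0, 0], [0.4, 0, 0, 0, 0, 0, 0]]])

```text
time: 30.0
eef_pos: [522.1, -150.9, 44.3]
ee_rot: [0.067, -3.141, -0.0]
force: [0.3, 0.5, -1.0]
grip_width: 46.8
finger_force: 40.0
```

Emit:
apply_moves(deltas=[[[0.4, 0, 0, 0.013, 0, 0, 0], [0.4, 0, 0, 0, 0, 0, 0]]])

```text
time: 30.25
eef_pos: [522.1, -151.0, 43.9]
ee_rot: [0.067, -3.141, 0.0]
force: [0.6, 0.0, -1.6]
grip_width: 46.9
finger_force: 40.0
```

Emit:
apply_moves(deltas=[[[0.4, 0, 0, 0.013, 0, 0, 0], [0.4, 0, 0, 0, 0, 0, 0]]])

```text
time: 30.5
eef_pos: [522.1, -150.9, 43.6]
ee_rot: [0.067, -3.141, 0.0]
force: [-0.3, 0.1, -0.7]
grip_width: 46.5
finger_force: 40.0
```

Emit:
apply_moves(deltas=[[[0.4, 0, 0, 0.013, 0, 0, 0], [0.4, 0, 0, 0, 0, 0, 0]]])

```text
time: 30.75
eef_pos: [522.1, -150.9, 43.2]
ee_rot: [0.067, -3.141, 0.0]
force: [0.5, -0.7, -1.4]
grip_width: 47.3
finger_force: 40.0
```

Emit:
apply_moves(deltas=[[[0.4, 0, 0, 0.013, 0, 0, 0], [0.4, 0, 0, 0, 0, 0, 0]]])

```text
time: 31.0
eef_pos: [522.1, -150.9, 43.1]
ee_rot: [0.067, -3.141, 0.0]
force: [-2.3, -0.5, 5.0]
grip_width: 46.8
finger_force: 40.0
```

Emit:
apply_moves(deltas=[[[0.4, 0, 0, 0.013, 0, 0, 0], [0.4, 0, 0, 0, 0, 0, 0]]])

```text
time: 31.25
eef_pos: [522.2, -151.0, 43.1]
ee_rot: [0.067, -3.141, 0.001]
force: [-3.5, -0.8, 10.0]
grip_width: 46.9
finger_force: 40.0
```

Contact is felt at TCP 43.1. I ease off, open and rise.

Emit:
apply_moves(deltas=[[[0.4, 0, 0, -0.018, 0, 0, 0], [0.4, 0, 0, 0, 0, 0, 0], [0.6, 0, 0, 0, 0, 0, 0], [0.7, 0, 0, 0, 0, 0, 0], [0.85, 0, 0, 0, 0, 0, 0], [0.85, 0, 0, 0, 0, 0, 0], [0.85, 0, 0, 0, 0, 0, 0]]])

```text
time: 32.12
eef_pos: [522.1, -150.9, 42.9]
ee_rot: [0.067, -3.141, -0.0]
force: [-0.7, 0.4, 0.6]
grip_width: 74.9
finger_force: 0.0
```

Emit:
apply_moves(deltas=[[[0.85, 0, 0, -0.2, 0, 0, 0], [0.85, 0, 0, -0.4, 0, 0, 0], [0.85, 0, 0, -0.8, 0, 0, 0], [0.85, 0, 0, -0.9, 0, 0, 0], [0.85, 0, 0, -0.9, 0, 0, 0], [0.85, 0, 0, -0.9, 0, 0, 0], [0.85, 0.9, 0, -0.9, 0, 0, 0], [0.85, 0.9, 0, -0.5, 0, 0, 0], [0.85, 0.9, 0, 0, 0, 0, 0], [0.85, 0.9, 0, 0, 0, 0, 0], [0.85, 0, 0, 0, 0, 0, 0]]])

```text
time: 33.5
eef_pos: [412.7, -156.0, 208.3]
ee_rot: [0.066, -3.14, 0.003]
force: [-0.1, 0.2, 0.4]
grip_width: 74.7
finger_force: 0.0
```

```bash
python3 s.py; python3 - <<'E'
from h import *
f=grab_frame("scene");a=f["image"][150:300,200:450]
cv2.imwrite("pics/c5.png",cv2.resize(a,None,fx=3,fy=3,interpolation=2)[:,:,::-1])
h=cv2.cvtColor(f["image"],cv2.COLOR_RGB2HSV)
for lo,hi in(((0,100,40),(9,255,255)),):
  for s,c,m in blobs(f["image"],lo,hi):
    if 240<c[0]<305 and 190<c[1]<280: print(s,c, "mid@31",onz(f,c,31).round(1))
E
```

```text
t 33.5 q [ 1.211  0.522 -1.185  2.064  0.603  0.959  1.314]
tcp [ 412.7 -156.   208.3] yaw -177.6 z [-0.001 -0.002 -1.   ] F [-0.07   0.209  0.384] T [ 0.067 -0.195 -0.074] w 74.69438797654578 0.0
[271, 210, 15, 18, 145] [277.8, 217.6] mid@31 [[ 520.3 -153.2   31. ]]
```

View pics/c5.png

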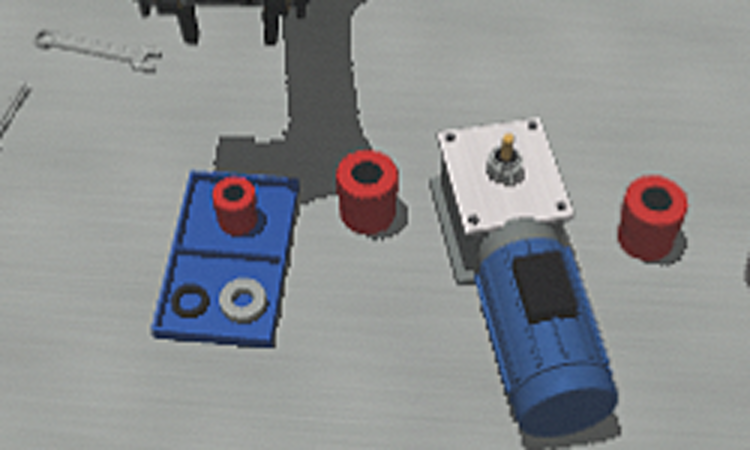

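The cap stands upright in the middle of the empty bay at crop (235,205). Everything else is in place and the gripper is clear.

```bash
python3 -c "
from plant import job_done
print(job_done())"
```

```text
the job is handed in; nothing more can be done
None
```

The filler cap is unscrewed and stands upright, open end down, in the tray's empty bay; the gripper is clear, nothing else visibly moved, and the job was handed in at about 33.5 s (its verdict was not shown).

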